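# Unsnap the tall beaker from its drying dock and rinse it

### The arm

A 7-joint arm with a two-finger parallel gripper is mounted at the origin on the work surface. World frame = base frame: x ahead of the robot, y to its left, z up, the work surface at z = 0. Lengths are in m, angles in degrees, forces in N, time in s.
With the tool pointing down it reaches from about 0.425 to 0.875 m from the base axis. Payload 4.7 kg.
Tool frame: the origin (TCP) lies at the centre of the arm's flange, where the gripper is bolted on; the fingertips stand 182 mm ahead of it and the grasp point (between the pads) lies 164 mm ahead of it (env.grip_depth is the distance from the TCP to the grasp point, in m); z points along the fingers, y is the line along which they close (so a half turn about z gives the same grasp; the last joint's range is limited). The gripper opens to 87 mm and grips with 3 to 60 N. Pads are 19 mm wide; open, the fingers measure 117 mm over their backs; the gripper's body (75 mm by 190 mm) begins 51 mm behind the grasp point.
Start: joints at [0.808, 18.392, -4.016, 83.108, 1.295, 78.541, -3.26], TCP at [0.65, -0, 0.405] pointing down, gripper open.
Joint ranges: [-163.93, 163.93], [-17.29, 119.83], [-79.2, 71.16], [3.27, 140.29], [-89.18, 269.18], [5.43, 117.66], [-154.24, 154.24]. Speed limits (degrees/s): [147.25, 147.25, 180, 180, 180, 180, 180].

### API

Orientations are given as [roll, pitch, yaw] about the fixed x, y, z axes, in that order (R = Rz(yaw) Ry(pitch) Rx(roll)).
In Python, from cell import env gives the robot as it stands. The module is installed in compiled form; this text tells all that it offers.
- The arm moves only by the tool send_rows, never from a script. Its arguments are lists of equal length, an entry for each row: "xyz": the shift along the tool's x, y, z in m, a list of three; "rotation": the turn, a rotation vector about the tool's x, y, z in rad, a list of three; "jaw": the opening, from 0 (shut) to 1 (fully open). A call has 1 to 20 rows; each row shifts and turns the commanded pose from where the row before left it, along the tool's axes as they then stand; what a row does not reach is not made up. A row lasts 1/10 s, in which the tool goes at most 50 mm and 8.59 degrees, less where a joint would pass 70% of its speed; a pose out of reach is approached as far as the arm can. A call is refused whole if a number of a shift passes 0.05 or a number of a turn 0.15, either way. A call with a gripper value outside its range is refused whole. The fingers move at their own pace and stop on an object; "newtons" is the grip in N (left out, the last holds). Time passes only in rows, so rows that do not move let the fingers close. It gives the time, the measured TCP pose, the force, the opening and the grip force at its end, in the units of the state.
- env.get_obs(): the state, without advancing time (a new reading comes with each control period).
- env.read_camera(name): name is "scene" or "side" or "wrist"; returns a dict with "image" (384x512x3 uint8, blue, green, red), "fx", "fy", "cx", "cy" (pixels), "R" (3x3) and "t" (3): a world point X has camera coordinates R X + t. Camera axes: x right, y down, z forward; pixel columns grow to the right and rows downward; lengths in m; the calibration is good to about 2 mm. A picture is of the moment at which its call begins. There is no depth.
- env.sign_off(): hands the job in; it is judged then, once.
The state is a dict: "time_s": time; "qpos": joint angles; "joint_velocities": joint speeds; "effort": joint torques, N m; "tool_pos": TCP position; "tool_rot": TCP orientation; "force": force on the tool from outside, world axes, zero at the start; "wrist_torque": the same for the moment, N m; "grip_width": finger opening in m; "grasp_force": force on a finger pad.
Only numpy, scipy, OpenCV 4.12 (cv2) and the standard library are available. Lean on these libraries where they do the work, as an engineer would, in place of code of your own. Each camera call takes 0.05 s, during which the arm holds its last target. There are 200 camera calls.

### The job

Pull the tall beaker straight up off the snap-fit drying dock that grips it, and, still mouth down, press it onto the star-shaped sprung pad of the glass rinser until the pad is fully down for half a second. Then let it go, so that it is left standing mouth down on the risen pad; leave the short beaker snapped on the dock and do not disturb the jar and the star cutter.

Things in the scene. Friction and masses are not known exactly. Their poses are not given: they have to be found in the camera images.
- tall_beaker: White beaker 150 mm high, mouth down on one of the dock's plugs (which varies), 75 to 155 g. Origin: centre of the mouth's rim (underside); z up to its closed end. 66 mm wide up to 55 mm above the rim (lip 68); straight 56 mm wide from 70 mm up to the top: grip there. A bead inside the rim snaps under the dock's studs: 12 to 16 N upward frees it, past the studs in 20 mm, off the plug at 36.
- short_beaker: The same white beaker but 100 mm high, on the dock's other plug; to be left there. Origin: centre of the mouth's rim (underside), z up.
- dock: Grey plastic drying dock fixed to the table: a slab 110 mm (x) by 250 mm (y) by 20 mm high with two upright round plugs, 51 mm in diameter and 34 mm high, at y = -65 and +65 mm, each with four sprung steel studs. Origin: centre of the slab's underside, z up. The beakers' rims rest on the slab's top, 20 mm above the origin.
- rinser: Glass rinser fixed to the table: a low square steel drip box 150 by 150 by 32 mm, with the star pad above its middle. Origin: centre of its underside, z up.
- pad_top (a point): Centre of the top face of the rinser's black star-shaped sprung pad (eight arms, 104 mm across). 50 mm above the table at rest, 38 mm when fully down; it moves with the pad.
- rinser_pad (a joint): How far the rinser's pad is pressed down, in m: 0 at rest, 0.012 fully down. It takes about 4 N to start and 9 N to reach the bottom.
- jar: Amber glass jar with white lid, 72 mm in diameter, 100 mm high, standing beyond the dock and rinser. Bystander. Origin: centre of its underside.
- star_cutter: Steel six-pointed star cutter, 84 mm across, 30 mm high, lying on the table beyond the dock and rinser. Bystander. Origin: centre of its underside.

How it is judged:
By the outcome, as a careful person would: the job done as asked, in the order asked, and still so for the second after the job is handed in, with the robot touching nothing.
It also fails if it takes over 45 s, if anything falls off the work surface, if the arm or the gripper's body presses on something with over 40 N, if the wrist force passes 120 N, or if a joint passes its speed limit or range.

## Working session

There is one attempt and no reset: what is moved stays moved. The work goes in short steps, Python scripts to look and compute and a tool call to move; the robot and the scene stay as the last step left them, time stands still between calls to the robot, and variables do not carry over. Pictures are saved under pics/ and viewed, at most 10 in all, crops included, and the job is handed in when it is done.

Besides the shell and the picture viewer there is one more tool, called after "Emit:" by a JSON object that holds its "api" and its "payload". send_rows: Moves the arm, as the interface text tells. Its arguments: {"type":"object","properties":{"xyz":{"type":"array"},"rotation":{"type":"array"},"jaw":{"type":"array"},"newtons":{"type":"number"}},"required":["xyz","rotation","jaw"]}

```bash
mkdir -p pics; cat > h.py <<'E'
import numpy as np, cv2
from cell import env
def ray(c,u,v):
    d=c["R"].T@np.array([(u-c["cx"])/c["fx"],(v-c["cy"])/c["fy"],1]); return -c["R"].T@c["t"],d
def plane(c,u,v,z):
    o,d=ray(c,u,v); return o+d*(z-o[2])/d[2]
def proj(c,X):
    p=c["R"]@np.array(X)+c["t"]; return np.array([c["fx"]*p[0]/p[2]+c["cx"],c["fy"]*p[1]/p[2]+c["cy"]])
E
python3 - <<'E'
from h import *
import pickle
o=env.get_obs();print(o)
cs={n:env.read_camera(n) for n in("scene","side","wrist")}
pickle.dump(cs,open("c0.pkl","wb"))
for n,c in cs.items():print(n,-c["R"].T@c["t"],c["R"][2],c["fx"])
cv2.imwrite("pics/a.png",cs["scene"]["image"]);cv2.imwrite("pics/b.png",cs["side"]["image"]);cv2.imwrite("pics/w.png",cs["wrist"]["image"])
E
```

```text
{'time_s': 0.0, 'qpos': array([ 0.80960356, 18.4379132 , -4.01410762, 83.1737728 ,  1.29555379,
       78.54096519, -3.26200229]), 'joint_velocities': array([-0.01598689, -0.05397052,  0.04925781,  0.01076384,  0.04449425,
       -0.03368109, -0.00078254]), 'effort': array([-2.58547143e-04, -4.91284704e+01, -4.03903294e-01, -3.12526345e+01,
       -6.40594075e-02,  4.37659642e-02,  1.61017233e-04]), 'tool_pos': array([ 6.49796151e-01, -6.82597958e-05,  4.03683890e-01]), 'tool_rot': array([-1.79892615e+02,  6.72623651e-03,  8.99968843e+01]), 'force': array([ 0.10870967,  0.3606111 , -0.55572106]), 'wrist_torque': array([ 0.05356964, -0.02619882, -0.01716551]), 'grasp_force': 0.0, 'grip_width': 0.08658298277590448}
scene [ 0.98855641 -0.32877905  0.64243945] [-0.46624134  0.45407706 -0.75923188] 364.7995130836225
side [ 0.42355892 -0.86662828  0.68094773] [ 0.21757441  0.79715499 -0.56320982] 462.79833150578213
wrist [0.64981331 0.08101164 0.38430353] [-0.00186092 -0.29581748 -0.95524267] 331.0103958034961
```

View pics/a.png

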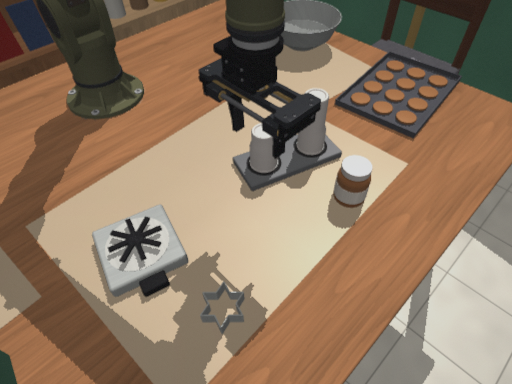

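View pics/b.png

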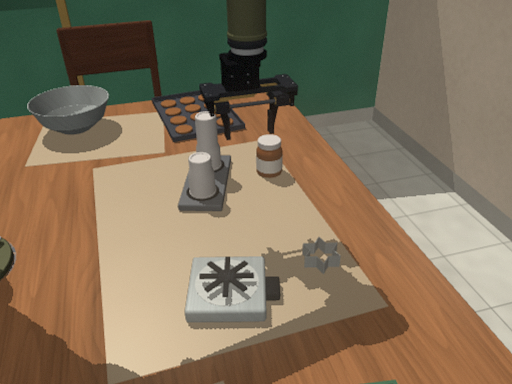

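View pics/w.png

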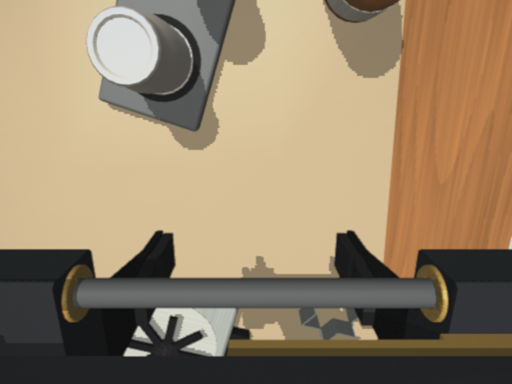

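The scene view shows the tall beaker at about (313,115), the short one at (264,145) and the pad at (136,240). In the side view they are at (207,140), (201,175) and (228,277). The jar is at (268,157) and the cutter at (322,255). I'll enlarge both views.

```bash
python3 - <<'E'
from h import *
import pickle
cs=pickle.load(open("c0.pkl","rb"));s,d=cs["scene"],cs["side"]
def crop(c,x,y,w,h):return cv2.resize(c["image"][y:y+h,x:x+w],(400,300),interpolation=cv2.INTER_CUBIC)
im=np.vstack([np.hstack([crop(d,160,105,120,90),crop(d,180,245,120,90)]),np.hstack([crop(s,230,85,120,90),crop(s,85,200,120,90)])])
cv2.imwrite("pics/c.png",im)
for n,t,sh,p in(("side",(206,118),(201,158),(228,277)),):
  c=cs[n];print(plane(c,*t,.17),plane(c,*sh,.12),plane(c,*p,.05))
c=s;print(plane(c,316,95,.17),plane(c,263,131,.12),plane(c,136,240,.05))
E
```

```text
[0.59330112 0.21815918 0.17      ] [0.55563811 0.10611277 0.12      ] [ 0.53946369 -0.23573798  0.05      ]
[0.59311698 0.23413989 0.17      ] [0.55241842 0.10960408 0.12      ] [ 0.54312995 -0.23016275  0.05      ]
```

View pics/c.png

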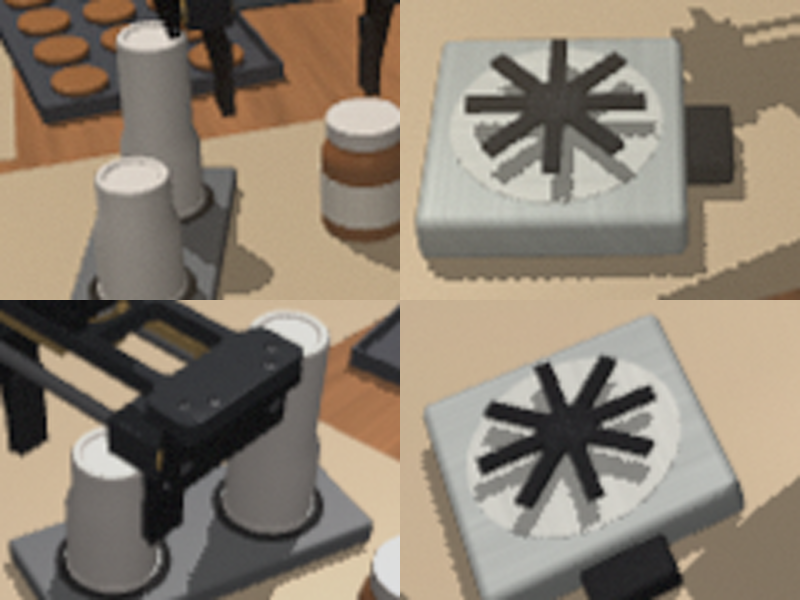

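Emit:
{"api": "send_rows", "payload": {"xyz": [[0.038,-0.01,0],[0.038,-0.01,0],[0.038,-0.01,0],[0.038,-0.01,0],[0.038,-0.01,0],[0.038,-0.008,0],[0,0,0],[0,0,0],[0,0,0]], "rotation": [[0,0,0],[0,0,0],[0,0,0],[0,0,0],[0,0,0],[0,0,0],[0,0,0],[0,0,0],[0,0,0]], "jaw": [1,1,1,1,1,1,1,1,1]}}

```text
time_s: 1.05
tool_pos: [0.5925, 0.2265, 0.4044]
tool_rot: [-180.0, 0.1, 89.9]
force: [0.3, -1.2, 0.4]
grip_width: 0.0868
grasp_force: 0.0
```

```bash
python3 - <<'E'
from h import *
import pickle
o=env.get_obs();print(o["tool_pos"],o["tool_rot"],o["time_s"])
c=env.read_camera("wrist");s=env.read_camera("scene");pickle.dump((c,s),open("c1.pkl","wb"))
cv2.imwrite("pics/d.png",np.hstack([c["image"],s["image"]])[:, :800])
hsv=cv2.cvtColor(c["image"],cv2.COLOR_BGR2HSV)
m=((hsv[...,1]<25)&(hsv[...,2]>185)).astype(np.uint8)
n,l,st,ce=cv2.connectedComponentsWithStats(m)
for i in range(1,n):
  if st[i,4]>400:
    k=(l==i).astype(np.uint8);e=cv2.fitEllipse(max(cv2.findContours(k,0,1)[0],key=len));print(st[i],e,plane(c,*e[0],.17))
E
```

```text
[0.59250279 0.2265315  0.404412  ] [-1.79991965e+02  7.74836040e-02  8.98953459e+01] 1.05
[ 218  163   76   73 4244] ((255.4662322998047, 199.15130615234375), (72.42301940917969, 75.59898376464844), 100.51436614990234) [0.593219   0.23670843 0.17      ]
[ 393  197   67   61 2966] ((425.6129150390625, 225.7735137939453), (53.889404296875, 69.35108184814453), 66.43212127685547) [0.71246175 0.21691018 0.17      ]
```

View pics/d.png

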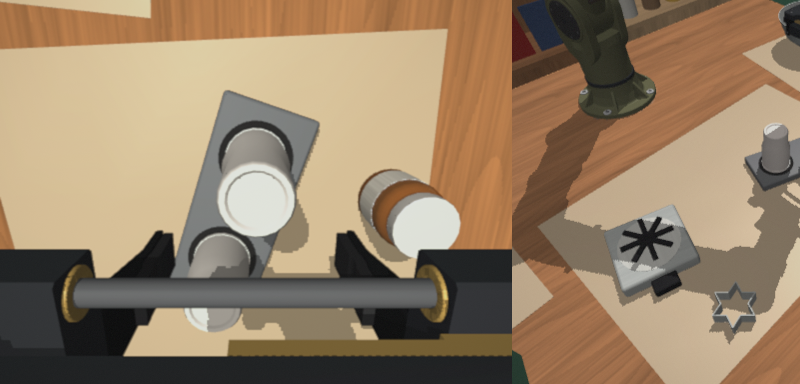

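The wrist view shows the tall beaker's end at (256,200), centred between the fingers. The jar lid at (425,225) and the short beaker at (213,315) are both clear. Next I'll triangulate across the views.

```bash
python3 - <<'E'
from h import *
import pickle
cs=pickle.load(open("c0.pkl","rb"));w,s1=pickle.load(open("c1.pkl","rb"))
def tri(L):
  A=np.zeros((3,3));b=np.zeros(3)
  for c,u,v in L:
    o,d=ray(c,u,v);d/=np.linalg.norm(d);P=np.eye(3)-np.outer(d,d);A+=P;b+=P@o
  X=np.linalg.solve(A,b);print(X.round(4),[(proj(c,X)-[u,v]).round(1) for c,u,v in L])
s,d,w0=cs["scene"],cs["side"],cs["wrist"]
tri([(s,317.6,94.6),(d,205.6,116.4),(w,255.5,199.2)])
tri([(s,261.5,130.9),(d,200.5,158.1),(w0,126,47)])
for c,u,v in [(s,317.6,94.6),(d,205.6,116.4)]:print(plane(c,u,v,.17))
tri([(s,134.8,239),(d,227.1,275.9)])
for c,u,v in [(s,134.8,239),(d,227.1,275.9)]:print(plane(c,u,v,.05))
# plug/rim of tall from slab: dock corners at z=.02 in wrist view
for u,v in[(227,91),(319,123)]:print(plane(w,u,v,.02))
# pad black centroid, box-top centroid
for n,c,(x,y,ww,h) in(("scene",s,(85,200,120,100)),("side",d,(175,245,120,90))):
  im=c["image"][y:y+h,x:x+ww]
  m=(im.max(2)<60).astype(np.uint8);N,l,st,ce=cv2.connectedComponentsWithStats(m)
  for i in range(1,N):
    if st[i,4]>100:
      k=(l==i).astype(np.uint8);e=cv2.fitEllipse(cv2.convexHull(max(cv2.findContours(k,0,1)[0],key=len)));print(n,st[i],ce[i]+[x,y],np.add(e[0],(x,y)),plane(c,*np.add(e[0],(x,y)),.05),plane(c,*(ce[i]+[x,y]),.05))
E
```

```text
[0.5944 0.2366 0.1682] [array([-0.5,  0.9]), array([-0.5, -0.7]), array([ 1.6, -0.7])]
[0.5531 0.1094 0.1192] [array([1.6, 0.6]), array([-0.8, -0.3]), array([-1.6,  3.8])]
[0.59469918 0.23771521 0.17      ]
[0.59413707 0.2279664  0.17      ]
[ 0.5386 -0.2305  0.0485] [array([-0. ,  0.2]), array([-0.1, -0.1])]
[ 0.53950085 -0.23053197  0.05      ]
[ 0.53848208 -0.23236659  0.05      ]
[0.56368498 0.3071699  0.02      ]
[0.66242243 0.27393765 0.02      ]
scene [ 24  17  52  45 793] [134.73392182 238.96595208] [134.70993423 239.08914948] [ 0.53955188 -0.23076628  0.05      ] [ 0.53934204 -0.23057879  0.05      ]
scene [ 54  70  31  26 469] [153.75266525 282.85714286] [154.32665253 282.73139191] [ 0.64317078 -0.25661696  0.05      ] [ 0.64264711 -0.25746784  0.05      ]
side [ 91  32  14  23 148] [274.         291.39189189] [272.38654327 290.41504288] [ 0.61004221 -0.2931431   0.05      ] [ 0.61214392 -0.2963128   0.05      ]
```

Emit:
{"api": "send_rows", "payload": {"xyz": [[0.0085,0.0015,0],[0,0,0.025],[0,0,0.025],[0,0,0.025],[0,0,0.025],[0,0,0],[0,0,0],[0,0,0],[0,0,0],[0,0,0],[0,0,0],[0,0,0],[0,0,0]], "rotation": [[0,0,0],[0,0,0],[0,0,0],[0,0,0],[0,0,0],[0,0,0],[0,0,0],[0,0,0],[0,0,0],[0,0,0],[0,0,0],[0,0,0],[0,0,0]], "jaw": [1,1,1,1,1,1,0.7,0.6,0.5,0.5,0.5,0.5,0.5], "newtons": 40}}

```text
time_s: 2.45
tool_pos: [0.5937, 0.2366, 0.3056]
tool_rot: [179.9, -0.0, 90.0]
force: [-0.4, 0.4, 3.6]
grip_width: 0.0556
grasp_force: 40.0
```

Emit:
{"api": "send_rows", "payload": {"xyz": [[0,0,-0.005],[0,0,-0.005],[0,0,-0.005],[0,0,-0.005],[0,0,-0.005],[0,0,-0.005],[0,0,-0.005],[0,0,-0.005],[0,0,-0.005],[0,0,0],[0,0,0]], "rotation": [[0,0,0],[0,0,0],[0,0,0],[0,0,0],[0,0,0],[0,0,0],[0,0,0],[0,0,0],[0,0,0],[0,0,0],[0,0,0]], "jaw": [0.5,0.5,0.5,0.5,0.5,0.5,0.5,0.5,0.5,0.5,0.5]}}

```text
time_s: 3.55
tool_pos: [0.5935, 0.2365, 0.3498]
tool_rot: [180.0, 0.0, 90.0]
force: [-0.1, -0.6, -1.6]
grip_width: 0.0554
grasp_force: 40.0
```

```bash
python3 - <<'E'
from h import *
c=env.read_camera("side");s=env.read_camera("scene")
f=lambda i,x,y:cv2.resize(i["image"][y:y+150,x:x+133],(400,450),interpolation=cv2.INTER_CUBIC)
cv2.imwrite("pics/e.png",np.hstack([f(c,150,70),f(s,230,40)]))
E
```

```text
(no output)
```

View pics/e.png

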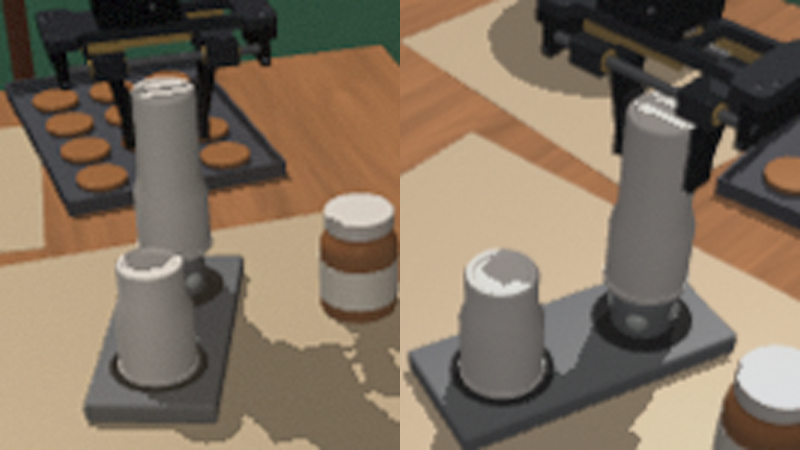

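The tall beaker is off its plug and hanging straight, with its rim at about (208,153) in the side view. The short one is still seated. I'll lift higher and carry it over.

Emit:
{"api": "send_rows", "payload": {"xyz": [[0,0,-0.015],[0,0,-0.015],[0,0,-0.015],[0,0,-0.015],[0,0,-0.015],[0,0,-0.015],[0,0,0]], "rotation": [[0,0,0],[0,0,0],[0,0,0],[0,0,0],[0,0,0],[0,0,0],[0,0,0]], "jaw": [0.5,0.5,0.5,0.5,0.5,0.5,0.5]}}

```text
time_s: 4.35
tool_pos: [0.5939, 0.2367, 0.4431]
tool_rot: [179.7, -0.1, 90.0]
force: [0.7, 0.5, -1.4]
grip_width: 0.0556
grasp_force: 40.0
```

Emit:
{"api": "send_rows", "payload": {"xyz": [[-0.01,-0.001,0],[-0.02,-0.002,0],[-0.026,-0.003,0],[-0.026,-0.003,0],[-0.026,-0.003,0],[-0.026,-0.003,0],[-0.026,-0.003,0],[-0.026,-0.003,0],[-0.026,-0.003,0],[-0.026,-0.003,0],[-0.026,-0.003,0],[-0.026,-0.003,0],[-0.026,-0.003,0],[-0.026,-0.003,0],[-0.026,-0.003,0],[-0.026,-0.003,0],[-0.026,-0.003,0],[-0.026,-0.003,0],[-0.014,-0.003,0],[-0.008,-0.001,0]], "rotation": [[0,0,0],[0,0,0],[0,0,0],[0,0,0],[0,0,0],[0,0,0],[0,0,0],[0,0,0],[0,0,0],[0,0,0],[0,0,0],[0,0,0],[0,0,0],[0,0,0],[0,0,0],[0,0,0],[0,0,0],[0,0,0],[0,0,0],[0,0,0]], "jaw": [0.5,0.5,0.5,0.5,0.5,0.5,0.5,0.5,0.5,0.5,0.5,0.5,0.5,0.5,0.5,0.5,0.5,0.5,0.5,0.5]}}

```text
time_s: 6.35
tool_pos: [0.5375, -0.2333, 0.4389]
tool_rot: [-179.9, -0.0, 89.9]
force: [0.1, 0.3, -1.3]
grip_width: 0.0553
grasp_force: 40.0
```

Emit:
{"api": "send_rows", "payload": {"xyz": [[0,0,0.02],[0,0,0.02],[0,0,0.02],[0,0,0.01],[0,0,0.01],[0,0,0],[0,0,0],[0,0,0]], "rotation": [[0,0,0],[0,0,0],[0,0,0],[0,0,0],[0,0,0],[0,0,0],[0,0,0],[0,0,0]], "jaw": [0.5,0.5,0.5,0.5,0.5,0.5,0.5,0.5]}}

```text
time_s: 7.15
tool_pos: [0.5388, -0.2316, 0.3609]
tool_rot: [179.9, 0.0, 90.0]
force: [-0.3, -1.1, -1.0]
grip_width: 0.0557
grasp_force: 40.0
```

```bash
python3 - <<'E'
from h import *
import pickle
c=env.read_camera("side");s=env.read_camera("scene");pickle.dump((c,s),open("c2.pkl","wb"))
f=lambda i,x,y:cv2.resize(i["image"][y:y+150,x:x+133],(400,450),interpolation=cv2.INTER_CUBIC)
cv2.imwrite("pics/f.png",np.hstack([f(c,160,180),f(s,70,150)]))
print(proj(c,[.539,-.231,.05]),proj(s,[.539,-.231,.05]))
E
```

```text
[227.20238266 275.35751758] [134.4486257  238.99307734]
```

View pics/f.png

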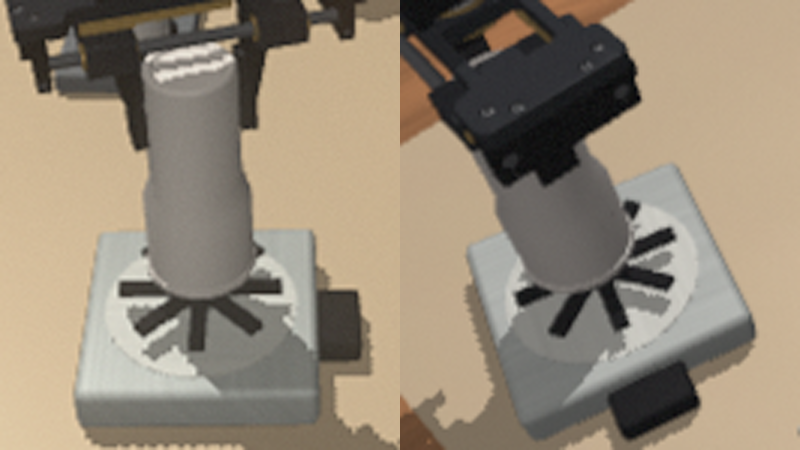

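The rim is hanging centred over the star, with its front at about (227,279) in the side view against the pad centre at (227,275). I'll lower it by force.

Emit:
{"api": "send_rows", "payload": {"xyz": [[0,0,0.006],[0,0,0.006],[0,0,0.006],[0,0,0.005],[0,0,0],[0,0,0]], "rotation": [[0,0,0],[0,0,0],[0,0,0],[0,0,0],[0,0,0],[0,0,0]], "jaw": [0.5,0.5,0.5,0.5,0.5,0.5]}}

```text
time_s: 7.85
tool_pos: [0.5385, -0.2315, 0.3366]
tool_rot: [-180.0, -0.0, 90.0]
force: [0.6, -0.4, -0.4]
grip_width: 0.0552
grasp_force: 40.0
```

Emit:
{"api": "send_rows", "payload": {"xyz": [[0,0,0.003],[0,0,0.002],[0,0,0],[0,0,0]], "rotation": [[0,0,0],[0,0,0],[0,0,0],[0,0,0]], "jaw": [0.5,0.5,0.5,0.5]}}

```text
time_s: 8.25
tool_pos: [0.5387, -0.2316, 0.3324]
tool_rot: [179.9, 0.0, 90.0]
force: [-0.4, 0.2, 3.8]
grip_width: 0.0554
grasp_force: 40.0
```

Emit:
{"api": "send_rows", "payload": {"xyz": [[0,0,0.003],[0,0,0.002],[0,0,0],[0,0,0]], "rotation": [[0,0,0],[0,0,0],[0,0,0],[0,0,0]], "jaw": [0.5,0.5,0.5,0.5]}}

```text
time_s: 8.65
tool_pos: [0.5387, -0.2316, 0.3272]
tool_rot: [179.9, 0.0, 90.0]
force: [0.4, -0.1, 5.5]
grip_width: 0.0554
grasp_force: 40.0
```

Emit:
{"api": "send_rows", "payload": {"xyz": [[0,0,0.003],[0,0,0.002],[0,0,0],[0,0,0]], "rotation": [[0,0,0],[0,0,0],[0,0,0],[0,0,0]], "jaw": [0.5,0.5,0.5,0.5]}}

```text
time_s: 9.05
tool_pos: [0.5387, -0.2317, 0.3235]
tool_rot: [179.9, 0.0, 90.0]
force: [-2.5, 0.7, 11.3]
grip_width: 0.0554
grasp_force: 40.0
```

Emit:
{"api": "send_rows", "payload": {"xyz": [[0,0,0.001],[0,0,0.001],[0,0,0],[0,0,0]], "rotation": [[0,0,0],[0,0,0],[0,0,0],[0,0,0]], "jaw": [0.5,0.5,0.5,0.5]}}

```text
time_s: 9.45
tool_pos: [0.5386, -0.2318, 0.3233]
tool_rot: [179.9, 0.0, 90.0]
force: [-4.9, 1.7, 19.0]
grip_width: 0.0559
grasp_force: 40.0
```

The pad has bottomed: force climbs steeply with no further travel. I'll hold it there, then rise with it.

Emit:
{"api": "send_rows", "payload": {"xyz": [[0,0,0],[0,0,0],[0,0,0],[0,0,0],[0,0,0],[0,0,0],[0,0,0],[0,0,0],[0,0,0],[0,0,0]], "rotation": [[0,0,0],[0,0,0],[0,0,0],[0,0,0],[0,0,0],[0,0,0],[0,0,0],[0,0,0],[0,0,0],[0,0,0]], "jaw": [0.5,0.5,0.5,0.5,0.5,0.5,0.5,0.5,0.5,0.5]}}

```text
time_s: 10.45
tool_pos: [0.5386, -0.2318, 0.3233]
tool_rot: [179.9, 0.0, 90.0]
force: [-5.5, 2.3, 20.4]
grip_width: 0.0553
grasp_force: 40.0
```

Emit:
{"api": "send_rows", "payload": {"xyz": [[0,0,-0.003],[0,0,-0.003],[0,0,-0.003],[0,0,-0.003],[0,0,-0.002],[0,0,0],[0,0,0],[0,0,0]], "rotation": [[0,0,0],[0,0,0],[0,0,0],[0,0,0],[0,0,0],[0,0,0],[0,0,0],[0,0,0]], "jaw": [0.5,0.5,0.5,0.5,0.5,0.5,0.5,0.5]}}

```text
time_s: 11.25
tool_pos: [0.5387, -0.2316, 0.3336]
tool_rot: [180.0, 0.0, 90.0]
force: [0.2, -1.4, 2.4]
grip_width: 0.0556
grasp_force: 40.0
```

Emit:
{"api": "send_rows", "payload": {"xyz": [[0,0,-0.0005],[0,0,0],[0,0,0]], "rotation": [[0,0,0],[0,0,0],[0,0,0]], "jaw": [0.5,0.5,0.5], "newtons": 10}}

```text
time_s: 11.55
tool_pos: [0.5387, -0.2315, 0.3343]
tool_rot: [180.0, 0.0, 90.0]
force: [1.3, -1.0, 2.7]
grip_width: 0.0558
grasp_force: 10.0
```

Emit:
{"api": "send_rows", "payload": {"xyz": [[0,0,0],[0,0,0],[0,0,0],[0,0,0],[0,0,0],[0,0,0],[0,0,0],[0,0,0]], "rotation": [[0,0,0],[0,0,0],[0,0,0],[0,0,0],[0,0,0],[0,0,0],[0,0,0],[0,0,0]], "jaw": [0.64,0.66,0.7,0.75,0.85,1,1,1]}}

```text
time_s: 12.35
tool_pos: [0.5385, -0.2315, 0.3343]
tool_rot: [-180.0, -0.0, 90.0]
force: [-1.2, -0.2, -0.3]
grip_width: 0.0849
grasp_force: 0.0
```

Emit:
{"api": "send_rows", "payload": {"xyz": [[0,0,-0.01],[0,0,-0.02],[0,0,-0.02],[0,0,-0.02],[0,0,-0.02],[0,0,-0.02],[0,0,0],[0,0,0],[0,0,0],[0,0,0]], "rotation": [[0,0,0],[0,0,0],[0,0,0],[0,0,0],[0,0,0],[0,0,0],[0,0,0],[0,0,0],[0,0,0],[0,0,0]], "jaw": [1,1,1,1,1,1,1,1,1,1]}}

```text
time_s: 13.35
tool_pos: [0.5383, -0.2314, 0.4431]
tool_rot: [-179.9, -0.0, 90.0]
force: [0.6, -0.8, -0.9]
grip_width: 0.0873
grasp_force: 0.0
```

```bash
python3 - <<'E'
from h import *
c=env.read_camera("side");s=env.read_camera("scene")
cv2.imwrite("pics/g.png",np.hstack([c["image"][60:,60:420],s["image"][60:,:420]]))
E
```

```text
(no output)
```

View pics/g.png

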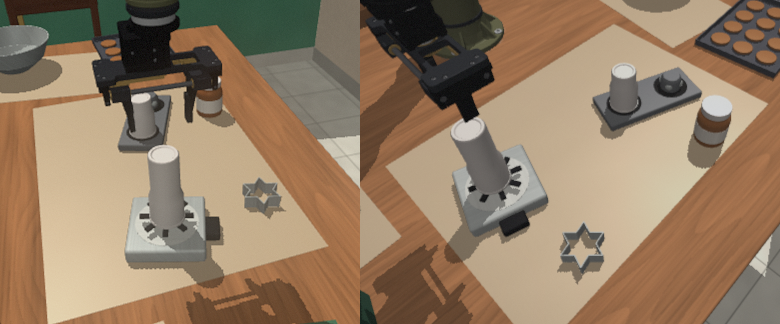

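The tall beaker stands upright on the pad at (165,190) in the left half of the picture, and the gripper is clear above it. The short beaker, jar and cutter are where they were.

```bash
python3 -c "
from cell import env
print(env.sign_off())"
```

```text
the job is handed in; nothing more can be done
None
```

The tall beaker came off the dock, held the pad fully down for about a second, and now stands mouth down on the risen pad; the short beaker, jar and star cutter look undisturbed in the last pictures, and the job is handed in (no verdict was returned).

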